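# Tap the steering bearing cup home

### The arm

A 6-joint arm with a two-finger parallel gripper is mounted at the origin on the work surface. World frame = base frame: x ahead of the robot, y to its left, z up, the work surface at z = 0. Lengths are in m, angles in degrees, forces in N, time in s.
With the tool pointing down it reaches from about 0.25 to 0.8 m from the base axis. Payload 8.5 kg.
Tool frame: the origin (TCP) lies at the very end of the fingers, on their centre line; the grasp point (between the pads) lies 19 mm behind it; z points along the fingers, y is the line along which they close (so a half turn about z gives the same grasp; the last joint's range is limited). The gripper opens to 85 mm and grips with 20 to 120 N. Pads are 22 mm wide; open, the fingers measure 114 mm over their backs; the gripper's body (76 mm by 85 mm) begins 54 mm behind the grasp point. The pads swing forward as they close: fully open they stand 13 mm farther back than shut.
Start: joints at [69.442, 13.648, -0.773, 75.585, 0, 90], TCP at [0.184, 0.492, 0.231] pointing down, gripper open.
Joint ranges: [-152.45, 152.45], [-59.26, 108.67], [-65.41, 83.53], [-104.44, 129.93], [-82.83, 76.93], [-180, 180]. Speed limits (degrees/s): [127.2, 127.2, 159.86, 180, 180, 180].

### API

Orientations are given as a 3x3 rotation matrix whose columns are the frame's x, y, z axes.
In Python, from station import state, grab_frame, camera_params, hand_in gives the robot as it stands. The module is installed in compiled form; this text tells all that it offers.
- The arm moves only by the tool drive_tool, never from a script. Its argument "targets" is text: rows parted by semicolons, each of 7 numbers parted by spaces: the closure in counts, from 0 (fully open) to 255 (shut), then the shift along the tool's x, y, z in cm, then the turn, a rotation vector about the tool's x, y, z in degrees. A call has 1 to 20 rows; each row is the pose to reach, as a shift and turn from the pose commanded when the call began, along the tool's axes at that moment; what a row does not reach only later rows make up. A row lasts 1/8 s, in which the tool goes at most 62.5 mm and 10.7 degrees, less where a joint would pass 70% of its speed; a pose out of reach is approached as far as the arm can. A call with a gripper value outside its range is refused whole. The fingers move at their own pace and stop on an object; "grip_force" is the grip in N (left out, the last holds). Time passes only in rows, so rows that repeat a pose let the fingers close. It gives the time, the measured TCP pose, the force, the opening and the grip force at its end, in the units of the state.
- state(): the state, without advancing time (a new reading comes with each control period).
- grab_frame(name): name is "scene" or "top" or "wrist"; returns the picture (480x640x3 uint8, red, green, blue); there is no depth.
- camera_params(name): a dict with "fx", "fy", "cx", "cy" (pixels), "R" (3x3) and "t" (3): a world point X has camera coordinates R X + t. Camera axes: x right, y down, z forward; pixel columns grow to the right and rows downward; lengths in m; the calibration is good to about 2 mm. The wrist camera is an equidistant fisheye: a pixel r from the principal point sees the ray r / f radians off the axis. A picture is of the moment at which its call begins: read the wrist's pose just before it. camera_params takes no time and is no camera call; for the wrist camera it gives the pose at the moment of the call.
- hand_in(): hands the job in; it is judged then, once.
The state is a dict: "clock": time; "joint_pos": joint angles; "joint_vel": joint speeds; "effort": joint torques, N m; "ee_pos": TCP position; "tcp_rot": TCP orientation; "wrist_force": force on the tool from outside, world axes, zero at the start; "moment": the same for the moment, N m; "grip_width": finger opening in m; "gripper_force": force on a finger pad.
Only numpy, scipy, OpenCV 4.12 (cv2) and the standard library are available. Lean on these libraries where they do the work, as an engineer would, in place of code of your own. Each camera call takes 0.05 s, during which the arm holds its last target. There are 200 camera calls.

### The job

The lower bearing cup has been started by hand in the leaning steering tube of the scooter neck that is held in the vice, and it still stands proud and a little crooked. Take the thick plain drift out of the wooden block and, holding it in line with the tube and touching the cup with nothing else, tap the cup in gently a little at a time, now on one side and now on the other around its rim, so that it never cocks, until its flange sits fully home all round. Then stand the drift back in its hole in the block, leaving the other things on the bench where they are.

Things in the scene. Friction and masses are not known exactly. Their poses are not given: they have to be found in the camera images.
- cup_face (a point): the steel bearing cup: a ring 50 mm across, 14 mm high, with a thinner skirt below that enters the tube. This point: middle of its open upper face, z out along its axis. Tap the flat face between radius 17.5 and 25 mm; the middle is open. It starts 6.5 to 8 mm off home, up to 3 degrees crooked. Home: flange firmly on the tube's end, this point 14 mm from tube_mouth, axes agreeing
- tube_mouth (a point): middle of the upper end of the fixed grey steering tube, 175 mm above the bench: 44 mm outside, 36 mm bore, 100 mm long. z points out along the tube, which leans 35 degrees from upright, to the robot's side; x lies in the plane of the lean, y is level. The neck's arm runs back from the tube into a red bench vice 110 to 260 mm behind, 145 mm high; nothing stands beside or above the mouth
- drift_middle (a point): half-way up the drift: a plain brass rod 16 mm thick, 130 mm long, flat ends (edges bevelled 2 mm), 0.22 kg, z along it. It stands upright in one of the block's three holes, its upper 90 mm free; the other two hold slimmer, pointed things. Keep it within 15 degrees of the tube's axis while it bears on the cup; it goes back fully down in the hole it came from
- block: wooden block 170 x 56 x 50 mm, fixed; origin under its centre, x along its length, z up. Three round holes 18.5 mm wide, 40 mm deep (flat floor 10 mm above the bench, mouth bevelled 2 mm), at x = -55, 0 and 55 mm, y = 0
- punch_middle (a point): a centre punch, 14 mm thick, 108 mm long with a cone at the top, in another hole of the block; leave alone. Point half-way up
- chisel_middle (a point): a cold chisel, 14 mm shank, 121 mm long with a 22 mm wide blade at the top, in the third hole; leave alone. Point half-way up
- grease_middle (a point): centre of a white grease jar, 68 mm wide, 62 mm high, on the bench; leave alone
- spacer_middle (a point): centre of a loose aluminium spacer ring, 44 mm wide, 20 mm high, lying on the bench; leave alone
- tape_middle (a point): centre of a tape measure 68 x 34 x 66 mm; leave alone
- screwdriver: a screwdriver 190 mm long lying on the bench; leave alone
- mallet: a hammer 260 mm long lying on the bench; leave alone
- cup: the same cup, origin in the middle of its flange's underside (14 mm below cup_face). A tight fit: 7 to 15 N on one spot of the rim sinks that side and leaves the far side standing; it stays where it is left, and stops firmly when home. Leaning over 7 degrees from the tube it has cocked and jammed; over 70 N marks its seat; only the drift may touch it

How it is judged:
By the outcome, as a careful person would: the job done as asked, in the order asked, and still so for the second after the job is handed in, with the robot touching nothing.
It also fails if it takes over 72 s, if anything falls off the work surface, if the arm or the gripper's body presses on something with over 40 N, if the wrist force passes 120 N, or if a joint passes its speed limit or range.

## Working session

There is one attempt and no reset: what is moved stays moved. The work goes in short steps, Python scripts to look and compute and a tool call to move; the robot and the scene stay as the last step left them, time stands still between calls to the robot, and variables do not carry over. Pictures are saved under pics/ and viewed, at most 12 in all, crops included, and the job is handed in when it is done.

Besides the shell and the picture viewer there is one more tool, called after ">>>" as a command line: name --argument value ..., lists and objects as JSON in quotes. drive_tool: Moves the arm, as the interface text tells. Its arguments: {"type":"object","properties":{"targets":{"type":"string"},"grip_force":{"type":"number"}},"required":["targets"]}

```bash
mkdir -p pics
python3 - <<'E'
from station import *
import cv2,numpy as np
for n in ["scene","top","wrist"]:
    p=camera_params(n); f=grab_frame(n); cv2.imwrite(f"pics/{n}0.png",f[:,:,::-1])
    print(n,{k:np.round(v,4).tolist() for k,v in p.items()})
s=state(); print({k:np.round(v,3).tolist() for k,v in s.items()})
E
```

```text
scene {'fx': 476.4195, 'fy': 476.4195, 'cx': 321.9693, 'cy': 236.9284, 'R': [[0.5121, 0.8588, 0.0137], [0.6598, -0.3831, -0.6465], [-0.55, 0.3401, -0.7628]], 't': [-0.272, -0.2723, 1.3841]}
top {'fx': 530.8164, 'fy': 530.8164, 'cx': 325.867, 'cy': 245.8579, 'R': [[-0.0082, -0.9998, 0.0195], [-0.989, 0.0052, -0.1475], [0.1474, -0.0205, -0.9889]], 't': [-0.0256, 0.523, 1.2739]}
wrist {'fx': 371.6483, 'fy': 371.6483, 'cx': 321.0786, 'cy': 243.8158, 'R': [[0.3502, 0.9367, -0.0014], [0.8931, -0.3335, 0.3018], [0.2822, -0.1069, -0.9534]], 't': [-0.5237, -0.0407, 0.3801]}
{'clock': 0.15, 'joint_pos': [69.442, 13.675, -0.806, 75.585, -0.001, 89.999], 'joint_vel': [0.056, -0.112, 0.102, 0.026, -0.007, 0.013], 'effort': [0.002, -53.908, 34.66, 0.014, 0.0, 0.0], 'ee_pos': [0.184, 0.491, 0.231], 'tcp_rot': [[-0.936, 0.351, -0.0], [0.351, 0.936, -0.001], [-0.0, -0.001, -1.0]], 'wrist_force': [0.329, -0.735, 0.559], 'moment': [0.042, 0.01, -0.052], 'gripper_force': 0.0, 'grip_width': 0.086}
```

View pics/scene0.png

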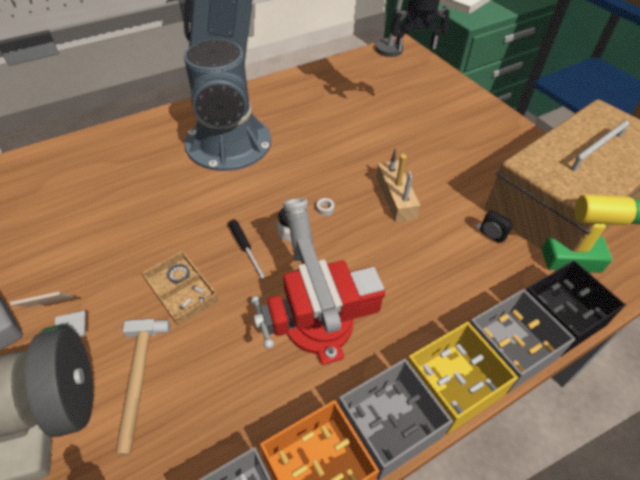

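View pics/top0.png

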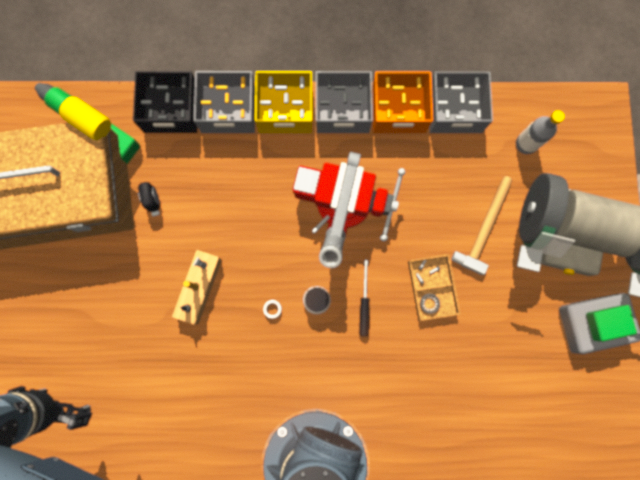

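The scene view shows the block with the brass drift near (402,170), and the tube mouth near (296,207). In the top view the block is at (197,287) and the mouth at (331,256). I'll zoom in on both.

Run:
```python
import cv2,numpy as np
a=cv2.imread("pics/scene0.png");b=cv2.imread("pics/top0.png")
def c(im,x,y,w,h,s): return cv2.resize(im[y:y+h,x:x+w],None,fx=s,fy=s,interpolation=cv2.INTER_CUBIC)
top=np.hstack([c(a,260,185,80,60,5),c(a,360,140,80,80,5)[:300]])
top=np.hstack([c(a,270,185,66,50,6)[:300,:396],c(a,365,145,66,80,6)[:480,:396][:300]])
bot=np.hstack([c(b,300,225,66,50,6),c(b,165,245,66,84,6)[:300]])
cv2.imwrite("pics/crop0.png",np.vstack([top,bot]))
```

```text
(no output)
```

View pics/crop0.png

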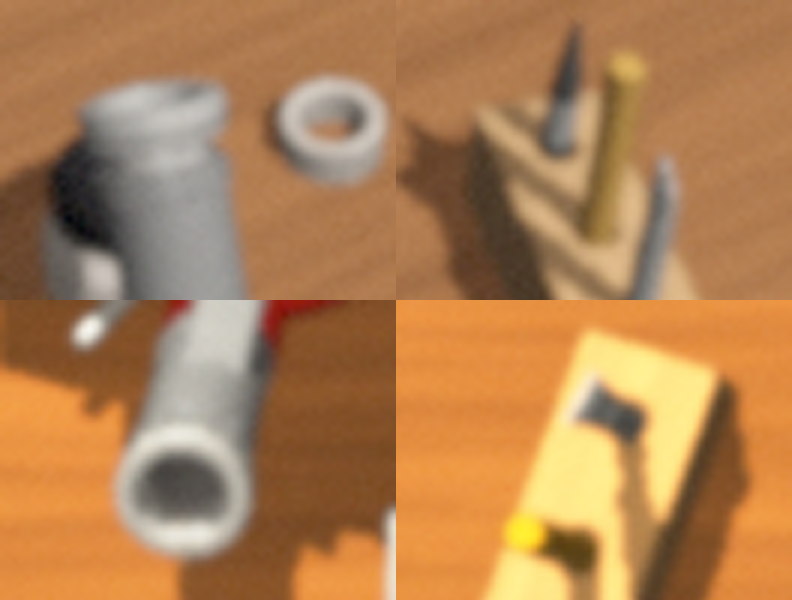

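The drift is the middle one: top end at about (404,156) in the scene view and (186.5,284) in the top view. The cup face centre is at about (296,202.5) and (331,257).

```bash
cat > h.py <<'E'
from station import *
import numpy as np, cv2
def ray(n,uv,p=None):
    p=p or camera_params(n); R=np.array(p["R"]);t=np.array(p["t"])
    x=(uv[0]-p["cx"])/p["fx"];y=(uv[1]-p["cy"])/p["fy"]
    if n=="wrist":
        r=np.hypot(x,y); d=np.array([x/r*np.sin(r),y/r*np.sin(r),np.cos(r)]) if r>0 else np.array([0,0,1.])
    else: d=np.array([x,y,1.])
    d=R.T@d; return -R.T@t, d/np.linalg.norm(d)
def plane(n,uv,z,p=None):
    o,d=ray(n,uv,p); return o+d*(z-o[2])/d[2]
def tri(rs):
    A=0;b=0
    for o,d in rs:
        M=np.eye(3)-np.outer(d,d);A=A+M;b=b+M@o
    X=np.linalg.solve(A,b); return X,[np.linalg.norm((np.eye(3)-np.outer(d,d))@(X-o)) for o,d in rs]
def proj(n,X,p=None):
    p=p or camera_params(n); c=np.array(p["R"])@X+p["t"]
    if n=="wrist":
        r=np.hypot(c[0],c[1]); k=np.arctan2(r,c[2])/r; return np.array([p["cx"]+p["fx"]*k*c[0],p["cy"]+p["fy"]*k*c[1]])
    return np.array([p["cx"]+p["fx"]*c[0]/c[2],p["cy"]+p["fy"]*c[1]/c[2]])
E
python3 - <<'E'
from h import *
np.set_printoptions(precision=4,suppress=True)
print("drift top",tri([ray("scene",(403.7,156)),ray("top",(186.5,284.2))]),plane("top",(186.5,284.2),.14),plane("scene",(403.7,156),.14))
print("cup",tri([ray("scene",(295.8,202.5)),ray("top",(330.8,257))]))
a,b=plane("top",(197.3,250),.05),plane("top",(219,258),.05);print("corners",a,b,np.linalg.norm(a-b))
print(plane("top",(352,156),.145), plane("top",(347,190),.145))
E
```

```text
drift top (array([0.4233, 0.2882, 0.1399]), [np.float64(0.0017681325892751323), np.float64(0.0017681325892750692)]) [0.4224 0.2866 0.14  ] [0.424  0.2899 0.14  ]
cup (array([ 0.4763, -0.0345,  0.1928]), [np.float64(0.002184284502824703), np.float64(0.0021842845028246863)])
corners [0.5126 0.2847 0.05  ] [0.4926 0.2315 0.05  ] 0.056753865102626144
[ 0.7186 -0.0897  0.145 ] [ 0.6372 -0.0769  0.145 ]
```

Run:
```python
import cv2
# block ends, whole view
b=cv2.imread("pics/top0.png");cv2.imwrite("pics/blk.png",cv2.resize(b[240:335,160:235],None,fx=6,fy=6,interpolation=cv2.INTER_CUBIC))
```

```text
(no output)
```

View pics/blk.png

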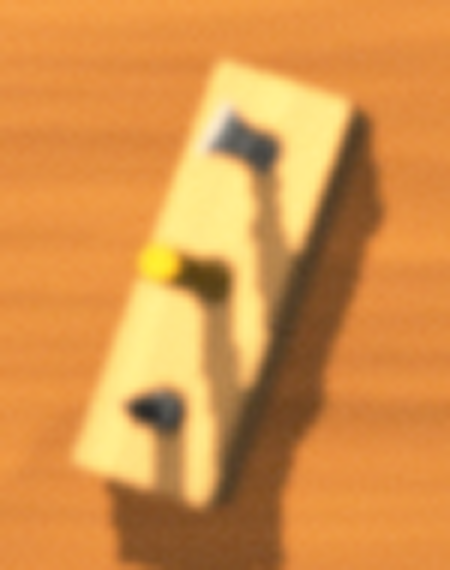

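Block corners in the top view: (196.7,250), (218.7,256.7), (172.5,316.7), (195.3,324.2). The drift stands in the middle hole.

```bash
cat >> h.py <<'E'
from scipy.spatial.transform import Rotation as Ro
def delta(pos,R,s=None):
    s=s or state(); T=np.array(s["tcp_rot"]); p=np.array(s["ee_pos"])
    print("cm",np.round(T.T@(np.array(pos)-p)*100,2),"rv",np.round(np.degrees(Ro.from_matrix(T.T@R).as_rotvec()),2))
E
python3 - <<'E'
from h import *
np.set_printoptions(precision=4,suppress=True)
c=[plane("top",q,.05)[:2] for q in [(196.7,250),(218.7,256.7),(172.5,316.7),(195.3,324.2)]]
print(np.mean(c,0),[np.linalg.norm(c[i]-c[j]) for i,j in [(0,1),(2,3),(0,2),(1,3)]])
v=c[0]-c[2]+c[1]-c[3]; v/=np.linalg.norm(v); print("x axis",v,np.degrees(np.arctan2(v[1],v[0])))
y=np.array([-v[1],v[0],0]); 
if y[1]<0:y=-y
z=np.array([0,0,-1.]);R=np.c_[np.cross(y,z),y,z]
delta([.4228,.288,.2],R); print(R)
E
```

```text
[0.4235 0.2856] [np.float64(0.05634275501795018), np.float64(0.057711690584080155), np.float64(0.1693558902128621), np.float64(0.17040033594458712)]
x axis [ 0.9507 -0.3101] -18.065017233504406
cm [-29.47 -10.65   3.09] rv [-0.07 -0.   -2.49]
[[-0.9507  0.3101  0.    ]
 [ 0.3101  0.9507  0.    ]
 [ 0.      0.     -1.    ]]
```

>>> drive_tool --targets "0 -7 -2.5 0.5 0 0 0; 0 -15 -5 1 0 0 -1; 0 -22 -8 2 0 0 -2; 0 -29.5 -10.7 3 0 0 -2.5; 0 -29.5 -10.7 3 0 0 -2.5; 0 -29.5 -10.7 3 0 0 -2.5; 0 -29.5 -10.7 3 0 0 -2.5; 0 -29.5 -10.7 3 0 0 -2.5" --grip_force 80

```text
clock: 1.15
ee_pos: [0.4221, 0.2886, 0.2014]
tcp_rot: [[-0.951, 0.308, -0.0], [0.308, 0.951, 0.0], [0.0, 0.0, -1.0]]
wrist_force: [-0.3, 0.0, -1.1]
grip_width: 0.0855
gripper_force: 0.0
```

Run:
```python
from h import *
np.set_printoptions(precision=4,suppress=True)
p=camera_params("wrist");f=grab_frame("wrist");cv2.imwrite("pics/w1.png",f[:,:,::-1])
s=state();print(s["ee_pos"],s["tcp_rot"],s["grip_width"])
import json;json.dump({k:np.array(v).tolist() for k,v in p.items()},open("w1.json","w"))
print(proj("wrist",np.array([.4228,.288,.14]),p),proj("wrist",np.array([.423,.287,.05]),p))
```

```text
[0.4221 0.2888 0.2015] [[-0.9514  0.308   0.    ]
 [ 0.308   0.9514  0.0002]
 [ 0.      0.0002 -1.    ]] 0.08558905246868485
[321.5128 264.104 ] [320.3093 225.8459]
```

View pics/w1.png

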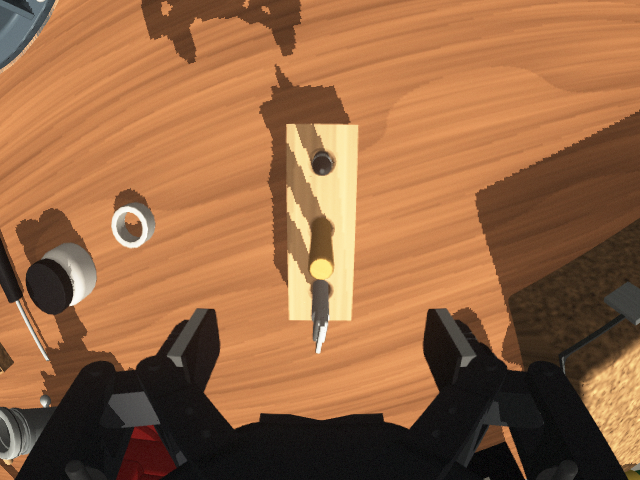

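The wrist view shows the drift top at (321,267), between the fingers, with the block aligned. Chisel at (320,330), punch at (322,163).

Run:
```python
from h import *
import json;p=json.load(open("w1.json"));np.set_printoptions(precision=4,suppress=True)
im=cv2.imread("pics/w1.png");h=cv2.cvtColor(im,cv2.COLOR_BGR2HSV)
roi=h[250:285,300:345]; m=cv2.inRange(roi,(18,110,200),(35,255,255)); c=max(cv2.findContours(m,0,2)[0],key=cv2.contourArea);print(cv2.fitEllipse(c))
e=plane("wrist",(321,267),.14,p);print(e,plane("wrist",(321,220),.05,p))
c=[plane("wrist",q,.05,p) for q in [(287,125),(357,126),(352,320),(290,320)]];print(np.mean(c,0),c)
R=np.array([[-.9514,.308,0],[.308,.9514,0],[0,0,-1]]);delta([e[0],e[1],.086],R)
```

```text
((21.204179763793945, 18.917552947998047), (20.170106887817383, 23.025217056274414), 100.39204406738281)
[0.4244 0.2872 0.14  ] [0.4185 0.2891 0.05  ]
[0.4262 0.287  0.05  ] [array([0.337 , 0.2875, 0.05  ]), array([0.3546, 0.3393, 0.05  ]), array([0.5153, 0.2872, 0.05  ]), array([0.4981, 0.2338, 0.05  ])]
cm [-0.27 -0.08 11.55] rv [ 0.01 -0.   -0.  ]
```

>>> drive_tool --targets "0 -0.25 -0.1 4 0 0 0; 0 -0.25 -0.1 8 0 0 0; 0 -0.25 -0.1 11 0 0 0; 0 -0.25 -0.1 11.5 0 0 0; 120 -0.25 -0.1 11.5 0 0 0; 200 -0.25 -0.1 11.5 0 0 0; 255 -0.25 -0.1 11.5 0 0 0; 255 -0.25 -0.1 11.5 0 0 0; 255 -0.25 -0.1 11.5 0 0 0; 255 -0.25 -0.1 11.5 0 0 0; 255 -0.25 -0.1 11.5 0 0 0; 255 -0.25 -0.1 11.5 0 0 0" --grip_force 90

```text
clock: 2.7
ee_pos: [0.4256, 0.2865, 0.0871]
tcp_rot: [[-0.951, 0.31, 0.001], [0.31, 0.951, 0.001], [-0.001, 0.002, -1.0]]
wrist_force: [-0.6, 0.0, 5.2]
grip_width: 0.0142
gripper_force: 87.6
```

>>> drive_tool --targets "255 0 0 -1 0 0 0; 255 0 0 -4 0 0 0; 255 0 0 -9 0 0 0; 255 0 0 -15 0 0 0; 255 0 0 -18 0 0 0; 255 0 0 -18 0 0 0; 255 0 0 -18 0 0 0"

```text
clock: 3.58
ee_pos: [0.4245, 0.2856, 0.2653]
tcp_rot: [[-0.951, 0.31, -0.001], [0.31, 0.951, -0.001], [0.001, -0.001, -1.0]]
wrist_force: [0.4, -0.8, -1.9]
grip_width: 0.0143
gripper_force: 88.4
```

Run:
```python
from h import *
np.set_printoptions(precision=4,suppress=True)
f=grab_frame("wrist");cv2.imwrite("pics/w2.png",f[:,:,::-1]);g=grab_frame("scene");cv2.imwrite("pics/s2.png",g[:,:,::-1])
s=state();print(s["ee_pos"],s["wrist_force"],s["grip_width"])
tip=np.array(s["ee_pos"])-[0,0,.077]
u=proj("scene",tip);print(u)
x,y=int(u[0]),int(u[1]);c=g[max(0,y-110):y+40,x-75:x+75][:,:,::-1]
w=f[200:460,160:480][:,:,::-1]
c=cv2.resize(c,(390,390),interpolation=cv2.INTER_CUBIC);w=cv2.resize(w,(400,325))
o=np.zeros((390,790,3),np.uint8);o[:c.shape[0],:390]=c;o[:325,390:]=w;cv2.imwrite("pics/c2.png",o)
```

```text
[0.4244 0.2855 0.2648] [-0.4981 -0.0989 -2.6665] 0.014137073547333897
[405.274  140.7012]
```

View pics/c2.png

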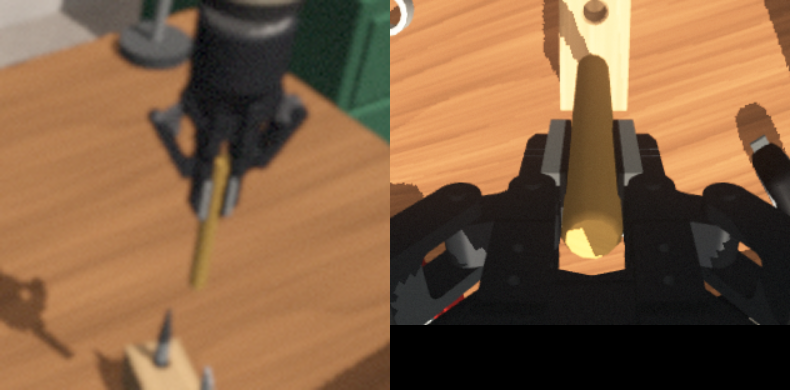

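The drift is held in line with the tool, its tip at about (405.8,139) in the scene view where the estimate predicts (405,141). So the tip is 77 mm beyond the TCP. Next is the tube axis.

Run:
```python
from h import *
np.set_printoptions(precision=4,suppress=True)
def n(v): return v/np.linalg.norm(v)
# scene: mean silhouette line; top: cup centre to arm centreline
def sol(cam,p,q):
    _,a=ray(cam,p);_,b=ray(cam,q);m=n(np.cross(a,b));out=[]
    for y in np.arange(-60,60,.5):
        h=np.radians(y);ax=np.array([-np.sin(np.radians(35))*np.cos(h),-np.sin(np.radians(35))*np.sin(h),np.cos(np.radians(35))]);out.append((abs(m@ax),y))
    return min(out)
print(sol("scene",(296.5,210),(300.7,235)))
print(sol("scene",(296.5,210),(301.2,235)))
# top silhouette of tube: left (120,490)-(160,360), right (250,490)-(266,370) at scale 6 crop (300,225)
f=lambda x,y:(300+x/6,225+(y-300)/6)
print(sol("top",f(185,490),f(211,365)))
p=camera_params("wrist");s=state();T=np.array(s["tcp_rot"]);R=np.array(p["R"]);o=-R.T@np.array(p["t"])
print("cam in tool",T.T@(o-s["ee_pos"]),"cam axes in tool cols",T.T@R.T)
```

```text
(np.float64(0.001888467961319767), np.float64(-14.5))
(np.float64(0.0022766904690059587), np.float64(-13.0))
(np.float64(0.001184490775013771), np.float64(-12.5))
cam in tool [ 0.0764 -0.0007 -0.1432] cam axes in tool cols [[ 0.0009 -0.9534 -0.3017]
 [ 1.      0.0009  0.0002]
 [ 0.0001 -0.3017  0.9534]]
```

```bash
cat >> h.py <<'E'
def axes(psi=-13.5):
    h=np.radians(psi);c,s=np.cos(np.radians(35)),np.sin(np.radians(35))
    a=np.array([-s*np.cos(h),-s*np.sin(h),c]); x=np.array([-c*np.cos(h),-c*np.sin(h),-s]); z=-a
    return np.c_[x,np.cross(z,x),z]
E
python3 - <<'E'
from h import *
R=axes();C=np.array([.4763,-.0345,.1928])
P=C-R[:,2]*.107-R[:,0]*.04;print(P);delta(P,R);delta(P+[0,0,.04],R)
E
```

```text
[ 0.44848381 -0.02782192  0.30339233]
cm [-12.   -29.05  -3.81] rv [ -1.52 -35.08  -4.38]
cm [-11.99 -29.06  -7.81] rv [ -1.52 -35.08  -4.38]
```

>>> drive_tool --targets "255 -2 -4 -4 0 -6 0; 255 -5 -10 -7 0 -14 -1; 255 -8 -16 -7.8 -0.5 -22 -2; 255 -11 -22 -7.8 -1 -30 -3; 255 -12 -27 -7.8 -1.5 -35.1 -4.4; 255 -12 -29 -7.8 -1.5 -35.1 -4.4; 255 -12 -29.05 -6 -1.5 -35.1 -4.4; 255 -12 -29.05 -3.8 -1.5 -35.1 -4.4; 255 -12 -29.05 -3.8 -1.5 -35.1 -4.4; 255 -12 -29.05 -3.8 -1.5 -35.1 -4.4; 255 -12 -29.05 -3.8 -1.5 -35.1 -4.4"

```text
clock: 5.05
ee_pos: [0.4495, -0.0272, 0.3051]
tcp_rot: [[-0.795, 0.233, 0.561], [0.191, 0.973, -0.133], [-0.576, 0.002, -0.817]]
wrist_force: [-0.7, -0.2, -2.6]
grip_width: 0.0142
gripper_force: 88.8
```

Run:
```python
from h import *
import json
np.set_printoptions(precision=4,suppress=True)
p=camera_params("wrist");f=grab_frame("wrist");cv2.imwrite("pics/w3.png",f[:,:,::-1]);g=grab_frame("scene");cv2.imwrite("pics/s3.png",g[:,:,::-1])
json.dump({k:np.array(v).tolist() for k,v in p.items()},open("w3.json","w"))
s=state();print(s["ee_pos"],s["tcp_rot"],s["wrist_force"],s["grip_width"])
json.dump([s["ee_pos"].tolist() if hasattr(s["ee_pos"],"tolist") else s["ee_pos"]],open("s3.json","w"))
u=proj("wrist",np.array([.4763,-.0345,.1928]),p);print(u)
x,y=int(u[0]),int(u[1]);w=f[max(0,y-75):y+75,x-100:x+100][:,:,::-1]
cv2.imwrite("pics/c3.png",cv2.resize(w,None,fx=4,fy=4,interpolation=cv2.INTER_CUBIC));print(x-100,max(0,y-75))
```

```text
[ 0.4494 -0.0272  0.305 ] [[-0.7948  0.2327  0.5605]
 [ 0.1913  0.9725 -0.1326]
 [-0.576   0.0019 -0.8175]] [ 0.4706 -0.0855 -1.9546] 0.014093253212324932
[320.3325 180.4034]
220 105
```

View pics/c3.png

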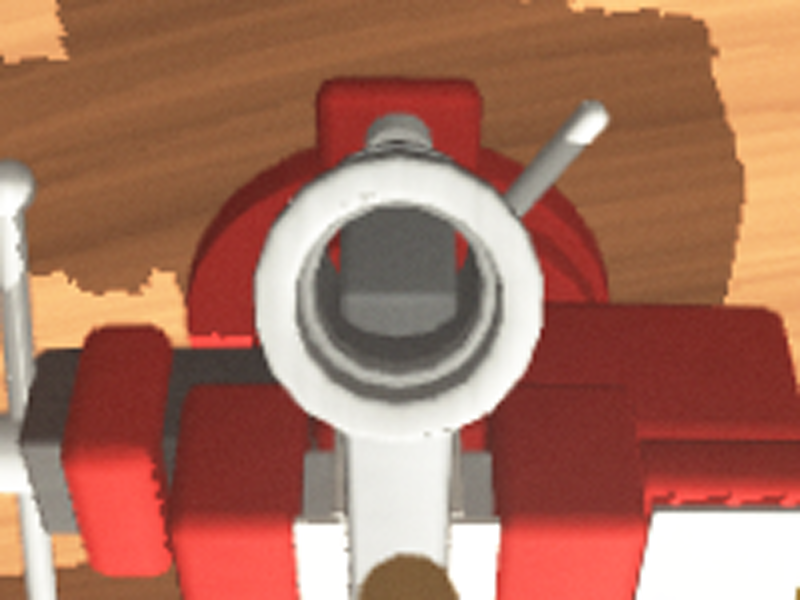

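The cup's outer rim centres at about (400,296.5) in the crop, which is (320,179) in the wrist image, 71.5 px wide. The neck's arm runs straight down the image, so the yaw is right.

Run:
```python
from h import *
import json;p=json.load(open("w3.json"));np.set_printoptions(precision=4,suppress=True)
s=state();T=np.array(s["tcp_rot"]);P=np.array(s["ee_pos"])
l=ray("wrist",(320-35.75,179.1),p);r=ray("wrist",(320+35.75,179.1),p)
ang=np.arccos(l[1]@r[1]);d=.025/np.sin(ang/2);o,v=ray("wrist",(320,179.1),p)
X=o+v*d;print("cup by size",d,X)
a=-axes()[:,2]
for off in (6.5,8):
    z=.175+(.014+off/1000)*a[2]; Y=o+v*(z-o[2])/v[2]; print(off,Y,"tip->face in tool (mm):",(T.T@(Y-P)-[0,0,.077])*1000)
print("X:",(T.T@(X-P)-[0,0,.077])*1000)
```

```text
cup by size 0.26161607797371766 [ 0.4814 -0.036   0.1857]
6.5 [ 0.476  -0.0347  0.1918] tip->face in tool (mm): [42.6534 -1.3079 31.4073]
8 [ 0.4749 -0.0344  0.193 ] tip->face in tool (mm): [42.8744 -1.3041 29.7485]
X: [41.5663 -1.3267 39.5657]
```

>>> drive_tool --targets "255 2.15 -0.13 1.5 0 0 0; 255 2.15 -0.13 2.4 0 0 0; 255 2.15 -0.13 2.7 0 0 0; 255 2.15 -0.13 2.8 0 0 0; 255 2.15 -0.13 2.8 0 0 0"

```text
clock: 5.78
ee_pos: [0.4478, -0.0283, 0.2696]
tcp_rot: [[-0.795, 0.233, 0.56], [0.192, 0.972, -0.133], [-0.576, 0.002, -0.818]]
wrist_force: [-0.2, -0.4, -2.1]
grip_width: 0.0139
gripper_force: 88.8
```

>>> drive_tool --targets "255 0 0 0.05 0 0 0; 255 0 0 0.1 0 0 0; 255 0 0 0.1 0 0 0"

```text
clock: 6.15
ee_pos: [0.4479, -0.0283, 0.2683]
tcp_rot: [[-0.795, 0.233, 0.56], [0.192, 0.972, -0.133], [-0.575, 0.002, -0.818]]
wrist_force: [0.3, 0.4, -1.8]
grip_width: 0.0142
gripper_force: 88.8
```

>>> drive_tool --targets "255 0 0 0.05 0 0 0; 255 0 0 0.1 0 0 0; 255 0 0 0.1 0 0 0"

```text
clock: 6.52
ee_pos: [0.4485, -0.0285, 0.2677]
tcp_rot: [[-0.795, 0.233, 0.56], [0.192, 0.972, -0.133], [-0.576, 0.002, -0.818]]
wrist_force: [-3.6, 1.2, 1.6]
grip_width: 0.014
gripper_force: 89.3
```

>>> drive_tool --targets "255 0 0 0.05 0 0 0; 255 0 0 0.1 0 0 0; 255 0 0 0.1 0 0 0"

```text
clock: 6.9
ee_pos: [0.4493, -0.0286, 0.2669]
tcp_rot: [[-0.795, 0.233, 0.56], [0.192, 0.972, -0.133], [-0.576, 0.002, -0.817]]
wrist_force: [-3.9, 1.4, 4.3]
grip_width: 0.0141
gripper_force: 89.5
```

>>> drive_tool --targets "255 0 0 -0.8 0 0 0; 255 4.2 0 -0.8 0 0 0; 255 4.2 0 -0.4 0 0 0; 255 4.2 0 -0.25 0 0 0; 255 4.2 0 -0.1 0 0 0; 255 4.2 0 0 0 0 0; 255 4.2 0 0 0 0 0"

```text
clock: 7.78
ee_pos: [0.4161, -0.0203, 0.2431]
tcp_rot: [[-0.795, 0.233, 0.56], [0.192, 0.973, -0.132], [-0.575, 0.003, -0.818]]
wrist_force: [-7.4, 2.5, 4.1]
grip_width: 0.0138
gripper_force: 90.0
```

>>> drive_tool --targets "255 0 0 -0.8 0 0 0; 255 -2.1 2.1 -0.8 0 0 0; 255 -2.1 2.1 -0.4 0 0 0; 255 -2.1 2.1 -0.25 0 0 0; 255 -2.1 2.1 -0.1 0 0 0; 255 -2.1 2.1 0 0 0 0; 255 -2.1 2.1 0 0 0 0"

```text
clock: 8.65
ee_pos: [0.4371, -0.0044, 0.2544]
tcp_rot: [[-0.795, 0.234, 0.56], [0.192, 0.972, -0.133], [-0.575, 0.002, -0.818]]
wrist_force: [-0.1, -0.5, -2.6]
grip_width: 0.0141
gripper_force: 88.9
```

>>> drive_tool --targets "255 0 0 -0.8 0 0 0; 255 0 -4.2 -0.8 0 0 0; 255 0 -4.2 -0.4 0 0 0; 255 0 -4.2 -0.25 0 0 0; 255 0 -4.2 -0.1 0 0 0; 255 0 -4.2 0 0 0 0; 255 0 -4.2 0 0 0 0"

```text
clock: 9.52
ee_pos: [0.4275, -0.0448, 0.2548]
tcp_rot: [[-0.795, 0.233, 0.56], [0.19, 0.973, -0.134], [-0.576, 0.0, -0.818]]
wrist_force: [-6.5, -3.5, 4.5]
grip_width: 0.0142
gripper_force: 90.2
```

>>> drive_tool --targets "255 0 0 -0.6 0 0 0; 255 -2.1 2.1 -0.6 0 0 0; 255 -2.1 2.1 -0.15 0 0 0; 255 -2.1 2.1 0.05 0 0 0; 255 -2.1 2.1 0.1 0 0 0; 255 -2.1 2.1 -0.6 0 0 0; 255 2.1 2.1 -0.6 0 0 0; 255 2.1 2.1 -0.15 0 0 0; 255 2.1 2.1 0.05 0 0 0; 255 2.1 2.1 0.1 0 0 0; 255 2.1 2.1 0.1 0 0 0"

```text
clock: 10.9
ee_pos: [0.4163, -0.0208, 0.2419]
tcp_rot: [[-0.795, 0.233, 0.559], [0.192, 0.972, -0.133], [-0.575, 0.002, -0.818]]
wrist_force: [-9.3, 1.3, 3.8]
grip_width: 0.0142
gripper_force: 90.3
```

>>> drive_tool --targets "255 0 0 -0.6 0 0 0; 255 -2.1 2.1 -0.6 0 0 0; 255 -2.1 2.1 -0.15 0 0 0; 255 -2.1 2.1 -0.05 0 0 0; 255 -2.1 2.1 0 0 0 0; 255 -2.1 2.1 0 0 0 0"

```text
clock: 11.65
ee_pos: [0.4374, -0.0046, 0.2535]
tcp_rot: [[-0.795, 0.234, 0.559], [0.192, 0.972, -0.133], [-0.575, 0.002, -0.818]]
wrist_force: [-0.9, -0.8, -2.2]
grip_width: 0.014
gripper_force: 89.2
```

>>> drive_tool --targets "255 0 0 -0.6 0 0 0; 255 0 -4.2 -0.6 0 0 0; 255 0 -4.2 -0.15 0 0 0; 255 0 -4.2 -0.05 0 0 0; 255 0 -4.2 0 0 0 0; 255 0 -4.2 0 0 0 0"

```text
clock: 12.4
ee_pos: [0.4281, -0.0453, 0.2543]
tcp_rot: [[-0.795, 0.234, 0.56], [0.191, 0.972, -0.135], [-0.576, 0.0, -0.817]]
wrist_force: [-6.4, -3.0, 5.8]
grip_width: 0.014
gripper_force: 90.4
```

>>> drive_tool --targets "255 0 0 -0.6 0 0 0; 255 0 4.2 -0.6 0 0 0; 255 0 4.2 -0.1 0 0 0; 255 0 4.2 0.05 0 0 0; 255 0 4.2 0.1 0 0 0; 255 0 4.2 0.1 0 0 0"

```text
clock: 13.15
ee_pos: [0.4383, -0.0041, 0.2534]
tcp_rot: [[-0.795, 0.232, 0.56], [0.192, 0.973, -0.13], [-0.575, 0.004, -0.818]]
wrist_force: [-4.7, 5.9, 3.0]
grip_width: 0.0141
gripper_force: 90.5
```

Run:
```python
from h import *
f=grab_frame("wrist");cv2.imwrite("pics/w4.png",f[:,:,::-1]);g=grab_frame("scene");s=state()
print(s["ee_pos"],s["wrist_force"])
w=cv2.resize(f[130:330,240:400][:,:,::-1],None,fx=2.4,fy=2.4,interpolation=cv2.INTER_CUBIC)
c=cv2.resize(g[160:240,260:340][:,:,::-1],(400,400),interpolation=cv2.INTER_CUBIC)
o=np.zeros((480,790,3),np.uint8);o[:480,:384]=w;o[:400,390:]=c;cv2.imwrite("pics/c4.png",o)
```

```text
[ 0.4383355  -0.00429387  0.25336575] [-5.59733279  6.07023615  3.58829249]
```

View pics/c4.png

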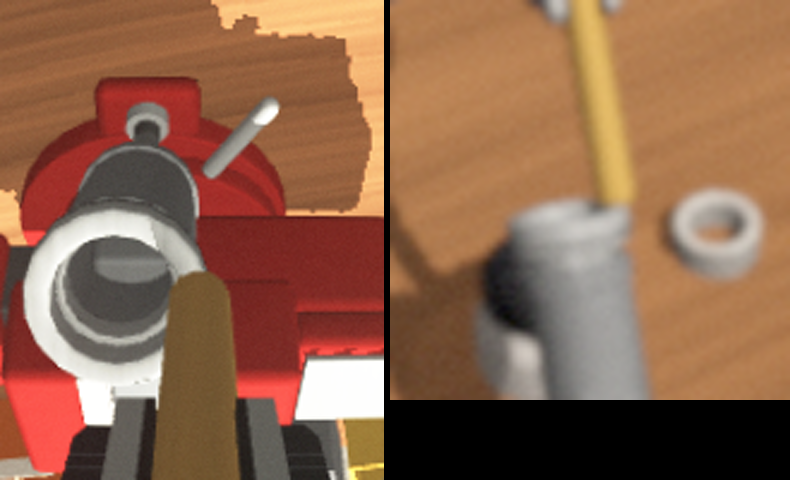

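At 2.4x the left panel shows the drift tip at (200,275), bearing on the +y rim a bit outward (r≈23 mm). I'll shift the centre estimate 1.5 mm toward −y.

>>> drive_tool --targets "255 0 0 -0.6 0 0 0; 255 -2.1 -2.25 -0.6 0 0 0; 255 -2.1 -2.25 -0.15 0 0 0; 255 -2.1 -2.25 0 0 0 0; 255 -2.1 -2.25 0.05 0 0 0; 255 -2.1 -2.25 -0.6 0 0 0; 255 2.1 -2.25 -0.6 0 0 0; 255 2.1 -2.25 -0.15 0 0 0; 255 2.1 -2.25 0 0 0 0; 255 2.1 -2.25 0.05 0 0 0; 255 2.1 -2.25 0.05 0 0 0"

```text
clock: 14.62
ee_pos: [0.4153, -0.0218, 0.2393]
tcp_rot: [[-0.797, 0.232, 0.557], [0.191, 0.973, -0.131], [-0.572, 0.002, -0.82]]
wrist_force: [-10.8, 3.9, 3.1]
grip_width: 0.0143
gripper_force: 90.6
```

>>> drive_tool --targets "255 0 0 -0.6 0 0 0; 255 -2.1 -2.1 -0.6 0 0 0; 255 -2.1 -2.1 -0.15 0 0 0; 255 -2.1 -2.1 -0.05 0 0 0; 255 -2.1 -2.1 0 0 0 0; 255 -2.1 -2.1 -0.6 0 0 0; 255 -2.1 2.1 -0.6 0 0 0; 255 -2.1 2.1 -0.15 0 0 0; 255 -2.1 2.1 -0.05 0 0 0; 255 -2.1 2.1 0 0 0 0; 255 -2.1 2.1 0 0 0 0"

```text
clock: 16.0
ee_pos: [0.438, -0.0067, 0.2524]
tcp_rot: [[-0.795, 0.235, 0.559], [0.193, 0.972, -0.134], [-0.575, 0.002, -0.818]]
wrist_force: [0.2, -0.2, -1.3]
grip_width: 0.0138
gripper_force: 89.5
```

>>> drive_tool --targets "255 0 0 -0.6 0 0 0; 255 0 -4.2 -0.6 0 0 0; 255 0 -4.2 -0.1 0 0 0; 255 0 -4.2 0.05 0 0 0; 255 0 -4.2 0.12 0 0 0; 255 0 -4.2 -0.6 0 0 0; 255 0 0 -0.6 0 0 0; 255 0 0 -0.1 0 0 0; 255 0 0 0.05 0 0 0; 255 0 0 0.12 0 0 0; 255 0 0 0.12 0 0 0"

```text
clock: 17.38
ee_pos: [0.4389, -0.0061, 0.2519]
tcp_rot: [[-0.795, 0.233, 0.56], [0.192, 0.972, -0.131], [-0.575, 0.004, -0.818]]
wrist_force: [-4.4, 5.1, 1.7]
grip_width: 0.014
gripper_force: 90.4
```

>>> drive_tool --targets "255 0 0 -0.6 0 0 0; 255 -2.1 -2.1 -0.6 0 0 0; 255 -2.1 -2.1 -0.2 0 0 0; 255 -2.1 -2.1 -0.05 0 0 0; 255 -2.1 -2.1 0 0 0 0; 255 -2.1 -2.1 -0.6 0 0 0; 255 2.1 -2.1 -0.6 0 0 0; 255 2.1 -2.1 -0.2 0 0 0; 255 2.1 -2.1 -0.05 0 0 0; 255 2.1 -2.1 0 0 0 0; 255 2.1 -2.1 0 0 0 0"

```text
clock: 18.75
ee_pos: [0.4181, -0.0223, 0.2401]
tcp_rot: [[-0.795, 0.233, 0.561], [0.192, 0.972, -0.132], [-0.576, 0.002, -0.817]]
wrist_force: [-3.0, 1.6, 1.3]
grip_width: 0.0139
gripper_force: 90.1
```

>>> drive_tool --targets "255 0 0 -0.6 0 0 0; 255 -2.1 -2.1 -0.6 0 0 0; 255 -2.1 -2.1 -0.1 0 0 0; 255 -2.1 -2.1 0.05 0 0 0; 255 -2.1 -2.1 0.12 0 0 0; 255 -2.1 -2.1 -0.6 0 0 0; 255 -2.1 2.1 -0.6 0 0 0; 255 -2.1 2.1 -0.1 0 0 0; 255 -2.1 2.1 0.05 0 0 0; 255 -2.1 2.1 0.12 0 0 0; 255 -2.1 2.1 0.12 0 0 0"

```text
clock: 20.12
ee_pos: [0.4395, -0.0055, 0.251]
tcp_rot: [[-0.795, 0.231, 0.56], [0.192, 0.973, -0.129], [-0.575, 0.005, -0.818]]
wrist_force: [-4.9, 8.4, 4.4]
grip_width: 0.0141
gripper_force: 91.0
```

>>> drive_tool --targets "255 0 0 -0.6 0 0 0; 255 -2.1 -2.1 -0.6 0 0 0; 255 -2.1 -2.1 -0.2 0 0 0; 255 -2.1 -2.1 -0.05 0 0 0; 255 -2.1 -2.1 0 0 0 0; 255 -2.1 -2.1 0 0 0 0"

```text
clock: 20.88
ee_pos: [0.4509, -0.0308, 0.2622]
tcp_rot: [[-0.796, 0.233, 0.559], [0.191, 0.972, -0.134], [-0.575, 0.001, -0.818]]
wrist_force: [-4.3, -2.5, 0.4]
grip_width: 0.014
gripper_force: 90.0
```

>>> drive_tool --targets "255 0 0 -0.6 0 0 0; 255 4.2 0 -0.6 0 0 0; 255 4.2 0 -0.2 0 0 0; 255 4.2 0 -0.05 0 0 0; 255 4.2 0 0 0 0 0; 255 4.2 0 0 0 0 0"

```text
clock: 21.62
ee_pos: [0.4187, -0.0223, 0.2392]
tcp_rot: [[-0.795, 0.233, 0.56], [0.192, 0.973, -0.132], [-0.576, 0.003, -0.818]]
wrist_force: [-7.6, 3.2, 4.8]
grip_width: 0.0141
gripper_force: 90.6
```

>>> drive_tool --targets "255 0 0 -0.6 0 0 0; 255 -4.2 0 -0.6 0 0 0; 255 -4.2 0 -0.1 0 0 0; 255 -4.2 0 0.05 0 0 0; 255 -4.2 0 0.11 0 0 0; 255 -4.2 0 0.11 0 0 0"

```text
clock: 22.38
ee_pos: [0.4525, -0.0309, 0.2628]
tcp_rot: [[-0.794, 0.233, 0.562], [0.192, 0.972, -0.133], [-0.577, 0.002, -0.816]]
wrist_force: [-1.2, -0.6, 4.7]
grip_width: 0.0143
gripper_force: 90.2
```

>>> drive_tool --targets "255 0 0 -0.6 0 0 0; 255 2.1 -2.1 -0.6 0 0 0; 255 2.1 -2.1 -0.2 0 0 0; 255 2.1 -2.1 -0.05 0 0 0; 255 2.1 -2.1 0 0 0 0; 255 2.1 -2.1 0 0 0 0"

```text
clock: 23.12
ee_pos: [0.4291, -0.0478, 0.2488]
tcp_rot: [[-0.797, 0.235, 0.557], [0.192, 0.972, -0.135], [-0.573, -0.001, -0.819]]
wrist_force: [-13.6, -1.7, 6.3]
grip_width: 0.0141
gripper_force: 91.3
```

>>> drive_tool --targets "255 0 0 -0.6 0 0 0; 255 0 4.2 -0.6 0 0 0; 255 0 4.2 -0.2 0 0 0; 255 0 4.2 -0.05 0 0 0; 255 0 4.2 0 0 0 0; 255 0 4.2 0 0 0 0"

```text
clock: 23.88
ee_pos: [0.4407, -0.0059, 0.2505]
tcp_rot: [[-0.795, 0.232, 0.561], [0.192, 0.973, -0.13], [-0.576, 0.005, -0.817]]
wrist_force: [-5.8, 6.3, 4.5]
grip_width: 0.0143
gripper_force: 90.9
```

>>> drive_tool --targets "255 0 0 -0.6 0 0 0; 255 2.1 -2.1 -0.6 0 0 0; 255 2.1 -2.1 -0.2 0 0 0; 255 2.1 -2.1 -0.05 0 0 0; 255 2.1 -2.1 0 0 0 0; 255 2.1 -2.1 0 0 0 0"

```text
clock: 24.62
ee_pos: [0.419, -0.023, 0.238]
tcp_rot: [[-0.795, 0.234, 0.56], [0.192, 0.972, -0.134], [-0.576, 0.001, -0.818]]
wrist_force: [-4.9, -1.5, 2.4]
grip_width: 0.0141
gripper_force: 90.3
```

>>> drive_tool --targets "255 0 0 -0.6 0 0 0; 255 -4.2 0 -0.6 0 0 0; 255 -4.2 0 -0.1 0 0 0; 255 -4.2 0 0.05 0 0 0; 255 -4.2 0 0.1 0 0 0; 255 -4.2 0 0.1 0 0 0"

```text
clock: 25.38
ee_pos: [0.453, -0.0308, 0.2621]
tcp_rot: [[-0.794, 0.233, 0.562], [0.191, 0.972, -0.133], [-0.578, 0.002, -0.816]]
wrist_force: [-2.9, 1.4, 6.9]
grip_width: 0.0138
gripper_force: 90.8
```

>>> drive_tool --targets "255 0 0 -0.6 0 0 0; 255 2.1 -2.1 -0.6 0 0 0; 255 2.1 -2.1 -0.2 0 0 0; 255 2.1 -2.1 -0.05 0 0 0; 255 2.1 -2.1 0 0 0 0; 255 2.1 -2.1 0 0 0 0"

```text
clock: 26.12
ee_pos: [0.4304, -0.0474, 0.2493]
tcp_rot: [[-0.795, 0.234, 0.559], [0.191, 0.972, -0.134], [-0.575, 0.001, -0.818]]
wrist_force: [-20.7, 1.3, 14.9]
grip_width: 0.0142
gripper_force: 92.6
```

>>> drive_tool --targets "255 0 0 -0.6 0 0 0; 255 0 4.2 -0.6 0 0 0; 255 0 4.2 -0.2 0 0 0; 255 0 4.2 -0.05 0 0 0; 255 0 4.2 0 0 0 0; 255 0 4.2 0 0 0 0"

```text
clock: 26.88
ee_pos: [0.4412, -0.0057, 0.2499]
tcp_rot: [[-0.795, 0.231, 0.561], [0.192, 0.973, -0.129], [-0.576, 0.005, -0.817]]
wrist_force: [-10.5, 9.8, 9.8]
grip_width: 0.0141
gripper_force: 91.6
```

>>> drive_tool --targets "255 0 0 -0.6 0 0 0; 255 2.1 -2.1 -0.6 0 0 0; 255 2.1 -2.1 -0.2 0 0 0; 255 2.1 -2.1 -0.05 0 0 0; 255 2.1 -2.1 0 0 0 0; 255 2.1 -2.1 0 0 0 0"

```text
clock: 27.62
ee_pos: [0.4192, -0.0235, 0.2377]
tcp_rot: [[-0.795, 0.234, 0.56], [0.192, 0.972, -0.134], [-0.576, 0.001, -0.818]]
wrist_force: [-19.4, 0.4, 15.2]
grip_width: 0.0143
gripper_force: 92.4
```

>>> drive_tool --targets "255 0 0 -0.6 0 0 0; 255 -4.2 0 -0.6 0 0 0; 255 -4.2 0 -0.1 0 0 0; 255 -4.2 0 0.05 0 0 0; 255 -4.2 0 0.1 0 0 0; 255 -4.2 0 0.1 0 0 0"

```text
clock: 28.38
ee_pos: [0.4548, -0.031, 0.2632]
tcp_rot: [[-0.791, 0.233, 0.565], [0.192, 0.972, -0.133], [-0.58, 0.003, -0.814]]
wrist_force: [-9.5, 2.3, 17.5]
grip_width: 0.0141
gripper_force: 92.2
```

>>> drive_tool --targets "255 0 0 -0.6 0 0 0; 255 2.1 2.1 -0.6 0 0 0; 255 2.1 2.1 -0.2 0 0 0; 255 2.1 2.1 -0.05 0 0 0; 255 2.1 2.1 0 0 0 0; 255 2.1 2.1 0 0 0 0"

```text
clock: 29.12
ee_pos: [0.4405, -0.0061, 0.2489]
tcp_rot: [[-0.796, 0.231, 0.56], [0.191, 0.973, -0.13], [-0.575, 0.003, -0.818]]
wrist_force: [-28.8, 8.6, 25.9]
grip_width: 0.0141
gripper_force: 94.1
```

>>> drive_tool --targets "255 0 0 -0.6 0 0 0; 255 0 -4.2 -0.6 0 0 0; 255 0 -4.2 -0.2 0 0 0; 255 0 -4.2 -0.1 0 0 0; 255 0 -4.2 -0.05 0 0 0; 255 0 -4.2 -0.05 0 0 0"

```text
clock: 29.88
ee_pos: [0.4311, -0.0488, 0.2498]
tcp_rot: [[-0.794, 0.236, 0.56], [0.192, 0.972, -0.137], [-0.577, -0.001, -0.817]]
wrist_force: [-24.7, -3.8, 22.7]
grip_width: 0.014
gripper_force: 93.4
```

>>> drive_tool --targets "255 0 0 -0.6 0 0 0; 255 2.1 2.1 -0.6 0 0 0; 255 2.1 2.1 -0.2 0 0 0; 255 2.1 2.1 -0.05 0 0 0; 255 2.1 2.1 0 0 0 0; 255 2.1 2.1 0 0 0 0"

```text
clock: 30.62
ee_pos: [0.4194, -0.0221, 0.2373]
tcp_rot: [[-0.795, 0.231, 0.56], [0.191, 0.973, -0.13], [-0.575, 0.004, -0.818]]
wrist_force: [-26.9, 8.5, 22.4]
grip_width: 0.0138
gripper_force: 93.7
```

>>> drive_tool --targets "255 0 0 -0.6 0 0 0; 255 -4.1 0 -0.6 0 0 0; 255 -4.1 0 -0.1 0 0 0; 255 -4.1 0 0.05 0 0 0; 255 -4.1 0 0.15 0 0 0; 255 -4.1 0 0.15 0 0 0"

```text
clock: 31.38
ee_pos: [0.455, -0.0312, 0.263]
tcp_rot: [[-0.79, 0.233, 0.567], [0.192, 0.972, -0.133], [-0.582, 0.003, -0.813]]
wrist_force: [-19.2, 3.9, 29.9]
grip_width: 0.0138
gripper_force: 93.9
```

>>> drive_tool --targets "255 0 0 -0.7 0 0 0; 255 -2 0 -2 0 0 0; 255 -4 0 -4 0 0 0; 255 -4 0 -4 0 0 0; 255 -4 0 -4 0 0 0"

```text
clock: 32.0
ee_pos: [0.4614, -0.0334, 0.3124]
tcp_rot: [[-0.797, 0.233, 0.557], [0.192, 0.972, -0.133], [-0.573, 0.001, -0.819]]
wrist_force: [-0.5, -0.2, -3.3]
grip_width: 0.014
gripper_force: 89.6
```

Run:
```python
from h import *
np.set_printoptions(precision=4,suppress=True)
a=-axes()[:,2];R=axes()
for n,q in {"-x":[.4548,-.031,.2632],"+y":[.4405,-.0061,.2489],"-y":[.4311,-.0488,.2498],"+x":[.4194,-.0221,.2373]}.items(): print(n,R.T@np.array(q)*1000)
p=camera_params("wrist");f=grab_frame("wrist");g=grab_frame("scene");s=state();cv2.imwrite("pics/w5.png",f[:,:,::-1])
print(s["ee_pos"],s["wrist_force"])
# predicted mouth from earlier ray; face at home
M=np.array([.4756,-.0347,.1918])-a*.0065-a*.014
print("mouth est",M,proj("wrist",M+a*.014,p),proj("wrist",M+a*.021,p))
x,y=map(int,proj("wrist",M+a*.014,p));y0=max(0,y-60)
w=cv2.resize(f[y0:y0+120,x-60:x+60][:,:,::-1],(395,395),interpolation=cv2.INTER_CUBIC)
c=cv2.resize(g[175:235,265:325][:,:,::-1],(395,395),interpolation=cv2.INTER_CUBIC)
cv2.imwrite("pics/c5.png",np.hstack([w,c]));print(x-60,y0)
```

```text
-x [-519.1501   76.0275   42.205 ]
+y [-494.7962   96.9012   42.6092]
-y [-495.9905   53.1866   42.3468]
+x [-474.3958   76.4176   42.4857]
[ 0.4614 -0.0334  0.3124] [-0.2862  0.1144 -2.284 ]
mouth est [ 0.487  -0.0374  0.175 ] [324.8759 157.043 ] [324.9968 157.7971]
264 97
```

View pics/c5.png

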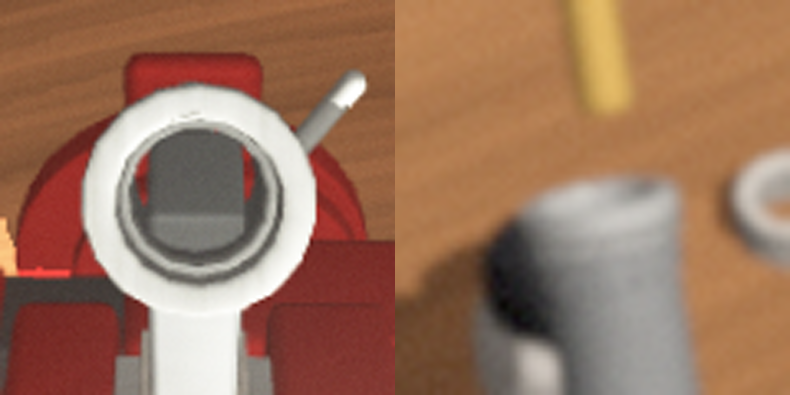

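The cup is seated: its flange now meets the tube in both crops, and the face depths agree within 0.4 mm at 30–40 N at all four spots. Next I return the drift.

Run:
```python
from h import *
R=np.array([[-.951,.31,0],[.31,.951,0],[0,0,-1]]);u,_,v=np.linalg.svd(R);R=u@v
delta([.4250,.2862,.26],R);delta([.4250,.2862,.17],R)
```

```text
cm [12.02 30.23 -1.97] rv [ 1.45 34.95  4.42]
cm [17.18 30.22  5.4 ] rv [ 1.45 34.95  4.42]
```

>>> drive_tool --targets "255 0 5 0 0 0 0; 255 1 10 0 0 0 0; 255 3 16 0 0 7 1; 255 6 22 -0.5 0.5 16 2; 255 9 27 -1 1 25 3; 255 12 30.2 -2 1.4 33 4; 255 12 30.2 -2 1.4 35 4.4; 255 12 30.2 -2 1.4 35 4.4; 255 15.4 30.2 2.9 1.4 35 4.4; 255 17.2 30.2 5.4 1.4 35 4.4; 255 17.2 30.2 5.4 1.4 35 4.4; 255 17.2 30.2 5.4 1.4 35 4.4"

```text
clock: 33.6
ee_pos: [0.4269, 0.2859, 0.1736]
tcp_rot: [[-0.951, 0.31, 0.005], [0.31, 0.951, 0.002], [-0.004, 0.004, -1.0]]
wrist_force: [-0.3, -0.1, -2.5]
grip_width: 0.0141
gripper_force: 89.5
```

Run:
```python
from h import *
np.set_printoptions(precision=4,suppress=True)
p=camera_params("wrist");f=grab_frame("wrist");g=grab_frame("scene");s=state();cv2.imwrite("pics/w6.png",f[:,:,::-1])
print(s["ee_pos"],s["tcp_rot"])
tip=np.array(s["ee_pos"])+np.array(s["tcp_rot"])[:,2]*.077
print("tip",tip,proj("wrist",tip,p),proj("scene",tip),"hole",proj("wrist",np.array([.4255,.2865,.05]),p))
w=cv2.resize(f[110:350,230:420][:,:,::-1],(475,600),interpolation=cv2.INTER_CUBIC)
x,y=map(int,proj("scene",tip));c=cv2.resize(g[y-50:y+70,x-32:x+32][:,:,::-1],(320,600),interpolation=cv2.INTER_CUBIC)
cv2.imwrite("pics/c6.png",np.hstack([w,c]));print(x-32,y-50)
import json;json.dump({k:np.array(v).tolist() for k,v in p.items()},open("w6.json","w"))
```

```text
[0.4272 0.2863 0.1737] [[-0.9508  0.3097  0.0052]
 [ 0.3098  0.9508  0.0027]
 [-0.0041  0.0042 -1.    ]]
tip [0.4276 0.2866 0.0967] [323.0076 254.3589] [400.9518 170.909 ] hole [321.5601 231.0331]
368 120
```

View pics/c6.png

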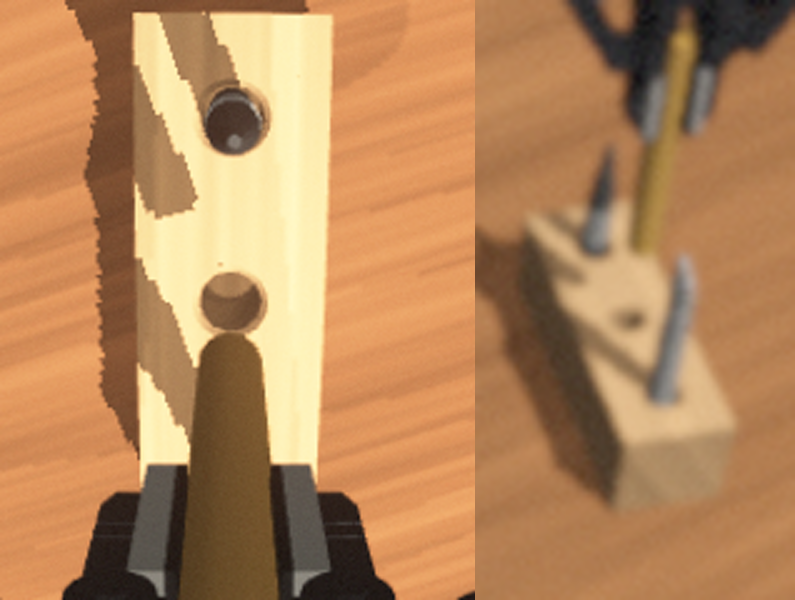

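The hole is at crop (231,302), which is pixel (322.4,230.8). The drift tip's far edge is at (229,333), which is pixel (321.8,243.2).

Run:
```python
from h import *
import json;p=json.load(open("w6.json"));np.set_printoptions(precision=4,suppress=True)
s=state();T=np.array(s["tcp_rot"]);P=np.array(s["ee_pos"])
H=plane("wrist",(322.4,230.8),.05,p);print("hole",H)
for r in (.006,.008):
  q=P+T@[r,0,.077 if r<.007 else .075];print("far edge pred",proj("wrist",q,p))
q=plane("wrist",(322.2,243.2),.0975,p);print("tip edge xy in tool",(T.T@(q-P)*1000))
hh=T.T@(H-P);print("hole in tool",hh*1000)
R=np.array([[-.951,.31,0],[.31,.951,0],[0,0,-1]]);delta(P,R)
```

```text
hole [0.4255 0.2872 0.05  ]
far edge pred [323.0302 245.2455]
far edge pred [323.0516 243.1416]
tip edge xy in tool [ 7.5869 -0.5207 76.1924]
hole in tool [  2.3296  -0.2612 123.7159]
cm [0. 0. 0.] rv [0.24 0.24 0.01]
```

>>> drive_tool --targets "255 0.2 0 0 0.25 0.25 0; 255 0.2 0 2 0.25 0.25 0; 255 0.2 0 4 0.25 0.25 0; 255 0.2 0 4.5 0.25 0.25 0; 255 0.2 0 5 0.25 0.25 0; 255 0.2 0 5.5 0.25 0.25 0; 255 0.2 0 5.5 0.25 0.25 0"

```text
clock: 34.58
ee_pos: [0.4247, 0.2869, 0.1169]
tcp_rot: [[-0.951, 0.31, -0.003], [0.31, 0.951, -0.002], [0.002, -0.002, -1.0]]
wrist_force: [-0.1, -0.2, -2.8]
grip_width: 0.0142
gripper_force: 89.5
```

>>> drive_tool --targets "255 0 0 1 0 0 0; 255 0 0 2 0 0 0; 255 0 0 2.6 0 0 0; 255 0 0 2.9 0 0 0; 255 0 0 2.9 0 0 0"

```text
clock: 35.2
ee_pos: [0.4245, 0.2867, 0.0875]
tcp_rot: [[-0.951, 0.31, -0.003], [0.31, 0.951, -0.002], [0.003, -0.003, -1.0]]
wrist_force: [3.0, 1.2, -4.3]
grip_width: 0.014
gripper_force: 89.4
```

Nearly at the floor with only a light side force, so I open slowly and retreat upward.

>>> drive_tool --targets "200 0 0 0.05 0 0 0; 190 0 0 0.05 0 0 0; 150 0 0 0.05 0 0 0; 100 0 0 0.05 0 0 0; 50 0 0 0.05 0 0 0; 0 0 0 0.05 0 0 0; 0 0 0 0.05 0 0 0; 0 0 0 0.05 0 0 0; 0 0 0 -3 0 0 0; 0 0 0 -8 0 0 0; 0 0 0 -14 0 0 0; 0 0 0 -14 0 0 0; 0 0 0 -14 0 0 0"

```text
clock: 36.83
ee_pos: [0.4247, 0.2869, 0.2276]
tcp_rot: [[-0.951, 0.309, -0.003], [0.309, 0.951, -0.002], [0.003, -0.003, -1.0]]
wrist_force: [-0.0, 0.1, 0.2]
grip_width: 0.0855
gripper_force: 0.0
```

Run:
```python
from h import *
f=grab_frame("wrist");g=grab_frame("scene");s=state();print(s["ee_pos"],s["wrist_force"],s["grip_width"])
w=cv2.resize(f[60:400,200:470][:,:,::-1],(400,504));c=cv2.resize(g[130:230,270:430][:,:,::-1],(400,250),interpolation=cv2.INTER_CUBIC)
t=grab_frame("top")
c2=cv2.resize(t[225:335,160:370][:,:,::-1],(400,210),interpolation=cv2.INTER_CUBIC)
o=np.zeros((504,800,3),np.uint8);o[:,:400]=w;o[:250,400:]=c;o[254:464,400:]=c2;cv2.imwrite("pics/c7.png",o)
```

```text
[0.42419855 0.28648415 0.22650687] [-0.96865531 -0.23213496  0.11955332] 0.08537612198996947
```

View pics/c7.png

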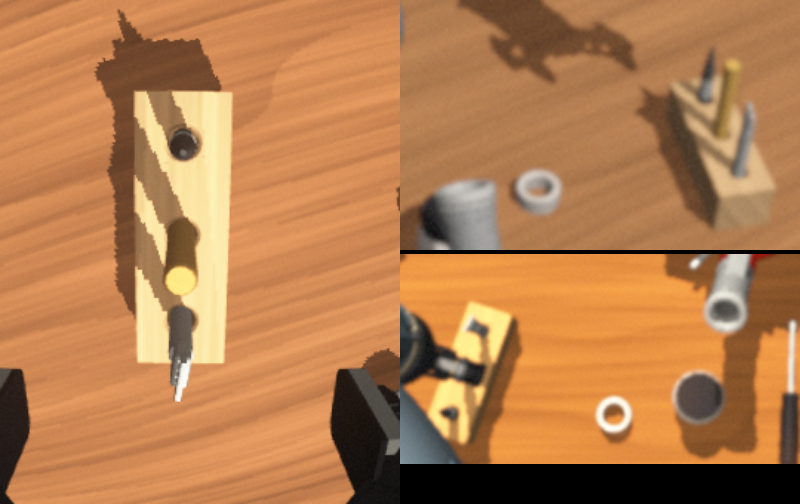

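The drift stands upright in its middle hole, with its top at about (403,155) in the scene view against (404,156) at the start, so it is fully down. Everything else is where it was.

```bash
python3 -c "
from station import hand_in;print(hand_in())"
```

```text
the job is handed in; nothing more can be done
None
```

The cup is tapped home all round (face depths within 0.4 mm at about 34–41 N at the four spots), the drift is back down in its middle hole, nothing else appears moved, and I handed the job in at about 37 s.

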